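Comb the wreath dowels into the grooved tray

ROBOT

A 6-joint arm with a two-finger parallel gripper is mounted at the origin on the work surface. World frame = base frame: x ahead of the robot, y to its left, z up, the work surface at z = 0. Lengths are in m, angles in degrees, forces in N, time in s.
With the tool pointing down it reaches from about 0.35 to 1 m from the base axis. Payload 7.1 kg.
Tool frame: the origin (TCP) lies at the very end of the fingers, on their centre line; the grasp point (between the pads) lies 19 mm behind it; z points along the fingers, y is the direction in which the jaws open and shut (so a half turn about z gives the same grasp; the last joint's range is limited). The gripper opens to 85 mm and grips with 20 to 120 N. Pads are 22 mm wide; open, the fingers measure 114 mm over their backs; the gripper's body (76 mm by 85 mm) begins 54 mm behind the grasp point. The pads swing forward as they close: fully open they stand 13 mm farther back than shut.
Start: joints at [72.25, 24.242, 93.386, -0, 62.372, -1.089], TCP at [0.179, 0.599, 0.231] pointing down, gripper open.
Joint ranges: [-172.04, 172.04], [-51.8, 120.97], [4.93, 147.93], [-75.15, 255.16], [6.16, 154.13], [-145.62, 145.62]. Speed limits (degrees/s): [136.94, 136.94, 172.46, 180, 180, 180].

INTERFACE

Orientations are given as a 3x3 rotation matrix whose columns are the frame's x, y, z axes.
In Python, from cell import env gives the robot as it stands.
- The arm moves only by the tool send_rows, never from a script. Its argument "increments" is a list of rows, each a list of 4 numbers: the shift along the tool's x, y, z in m, then the turn about the tool's z in rad. In form: [[x, y, z, roll], ...]. A call has 1 to 5 rows; each row is the pose to reach, as a shift and turn from the pose commanded when the call began, along the tool's axes at that moment; what a row does not reach only later rows make up. A row lasts 1/10 s, in which the tool goes at most 50 mm and 8.59 degrees, less where a joint would pass 70% of its speed; a pose out of reach is approached as far as the arm can. A call with a gripper value outside its range is refused whole. "claw" is the opening, from 0 (shut) to 1 (fully open), set as the call begins (left out, the last holds). The fingers move at their own pace and stop on an object; "squeeze" is the grip in N (left out, the last holds). Time passes only in rows, so rows that repeat a pose let the fingers close. It gives the time, the measured TCP pose, the force and the opening at its end, in the units of the state.
- env.observe(): the state, without advancing time (a new reading comes with each control period).
- env.read_camera(name): name is "scene" or "top"; returns (picture, depth): 420x560x3 uint8, blue, green, red; 420x560 float32, m along the optical axis (not along the pixel's ray), 0 where there is no reading.
- env.camera_model(name): a dict with "K" (3x3 intrinsics, pixels), "world_from_camera" (4x4, takes a point from camera to world coordinates). Camera axes: x right, y up, looking along -z (the intrinsics and any distortion apply to the point x, -y, -z); pixel columns grow to the right and rows downward; lengths in m; the calibration is good to about 2 mm. A picture is of the moment at which its call begins. camera_model takes no time and is no camera call.
- env.close_job(): hands the job in, once; it reports no verdict.
Trained networks look in the newest picture that a camera, given by its name, has taken for a name from the list of things; names that differ only in an ending like _2 or _b are one class to them, and where a whole thing is asked for, a point or a joint stands for the part that bears it (a point fixed in the world has none). Each returns a list of dicts, best first, with "conf" (0 to 1); they miss things now and then, are a little off and sometimes report something else, mostly with a low value. They report only what shows in the picture. A call takes as long as a camera call. They do not tell look-alikes from the thing itself.
- env.masks_of(camera, query): "pixels" (420x560 bool, what is visible of it) and "location" ([column, row] in pixels, amid what is visible of it).
The state is a dict: "time": time; "qpos": joint angles; "qvel": joint speeds; "joint_efforts": joint torques, N m; "eef_pos": TCP position; "tool_rot": TCP orientation; "ft_force": force on the tool from outside, world axes, zero at the start; "moment": the same for the moment, N m; "gripper_width": finger opening in m.
Only numpy, scipy, OpenCV 4.12 (cv2) and the standard library are available. Lean on these libraries where they do the work, as an engineer would, in place of code of your own. Each camera call takes 0.05 s, during which the arm holds its last target. There are 200 camera calls.

TASK

Take the rake by its handle off its rest and set it bar-down across both side rims of the grooved tray, in the free space between the end wall nearer the robot and the loose dowels. The rims are worn uneven, so follow them by feel: keeping the bar lightly pressed on both all the way (never above 20 N), comb it slowly to the far end of the tray so that every dowel drops fully into a groove, and leave the rake there, squarely across both rims close to the far end wall. Do not touch the dowels with the fingers, and leave the other things on the table alone.

Things in the scene. Friction and masses are not known exactly. Their poses are not given: they have to be found in the camera images.
- tray: Fixed wooden tray, 210 (x) x 140 (y) mm; origin under its centre. Side walls along x, 10 mm thick, inner faces y=+-60; their tops (waxed rims) at about z=43, but hand-worn: up to a few mm higher in places, both alike. End walls 32 high, inside x=+-95. Six grooves along y, 17 wide, floor z=6, at x=-44.5,-22.5,-0.5,21.5,43.5,65.5. Ridges and the flat lands at both ends: z=21. Combed from -x (nearer the robot) to +x.
- tray_start (a point): A point midway between the rims, 43 mm up, 82 mm to -x of the tray's centre: over the flat land that runs from x=-95 to -53 in the tray's frame, the start of the combing. Tray's axes.
- tray_end (a point): The same at the far end, 77 mm to +x of the tray's centre: by the end wall (flat land from x=74 to 95), where the combing ends and the rake is left. Tray's axes.
- rest: Low plywood rest, fixed, that the rake starts on: base 70 x 170 mm, two blocks 40 mm high at its y=+-68 mm that carry the ends of the rake's bar. Origin at table level under its centre; y along the bar.
- rake_grip (a point): Centre of the upright square handle (26 x 26, 60 mm high) of the loose rake, about 220 g; y along its bar, z up. The handle stands mid-way on a waxed bar 40 (x) x 160 (y) x 14 (z) mm, whose underside is 44 mm and top 30 mm below this point.
- rake_bar (a point): Middle of the underside of the rake's bar, same axes. Seven steel tines, 10 (x) x 8 (y) mm, 17 mm apart, outer faces y=+-55, hang 20 mm below it. With the bar on the rims the tines hang between the walls, 2 to 5 mm above the ridges: they push dowels that lie on the ridges and pass over seated ones (tops at z=20 in the tray).
- dowel1_mid (a point): The middle of loose wooden dowel 1: a round-ended stick 100 mm long, 14 mm thick, 15 g, x along it. All three start skewed some 25 to 35 degrees to the grooves on top of the land and ridges (28 mm above the tray's origin), the first 20 mm or so of the -x land left free; seated it is 13 mm up. A dowel may catch on a ridge (drag over 5 N): backing off 15 mm frees it.
- dowel2_mid (a point): The middle of loose wooden dowel 2: a round-ended stick 100 mm long, 14 mm thick, 15 g, x along it. All three start skewed some 25 to 35 degrees to the grooves on top of the land and ridges (28 mm above the tray's origin), the first 20 mm or so of the -x land left free; seated it is 13 mm up. A dowel may catch on a ridge (drag over 5 N): backing off 15 mm frees it.
- dowel3_mid (a point): The middle of loose wooden dowel 3: a round-ended stick 100 mm long, 14 mm thick, 15 g, x along it. All three start skewed some 25 to 35 degrees to the grooves on top of the land and ridges (28 mm above the tray's origin), the first 20 mm or so of the -x land left free; seated it is 13 mm up. A dowel may catch on a ridge (drag over 5 N): backing off 15 mm frees it.
- tape: Bystander: roll of white tape lying flat, 68 mm across, 22 mm high; origin under its centre.
- cone: Bystander: brown fir cone standing up, 46 mm across, 58 mm high; origin under its centre.
- shears: Bystander: pruning shears lying flat, 175 mm long, black handles; origin at the pivot, on the table.
- spool: Bystander: empty wooden spool standing up, 54 mm across, 50 mm high; origin under its centre.
- jar: Bystander: amber jar, 70 mm across, 90 mm high; origin under its centre.
Mind the look-alikes: they are no part of the job. What is shaped like the part that bears dowel2_mid but purple, turquoise or white is not meant.

How it is judged:
By the outcome, as a careful person would: the job done as asked, in the order asked, and still so for the second after the job is handed in, with the robot touching nothing.
It also fails if it takes over 72 s, if anything falls off the work surface, if the arm or the gripper's body presses on something with over 40 N, if the wrist force passes 120 N, or if a joint passes its speed limit or range.

## Working session

There is one attempt and no reset: what is moved stays moved. The work goes in short steps, Python scripts to look and compute and a tool call to move; the robot and the scene stay as the last step left them, time stands still between calls to the robot, and variables do not carry over. Pictures are saved under pics/ and viewed, about 8 in all and at most 12, crops included, and the job is handed in when it is done.

Besides the shell and the picture viewer there is one more tool, called after "Emit:" by a JSON object that holds its "fn" and its "kwargs". send_rows: Moves the arm, as the interface text tells. Its arguments: {"type":"object","properties":{"increments":{"type":"array"},"claw":{"type":"number"},"squeeze":{"type":"number"}},"required":["increments"]}

```bash
mkdir -p pics; ls; cat > h.py <<'E'
import numpy as np, cv2
from cell import env
def world(cam, depth, mask=None):
    m=env.camera_model(cam);K=np.array(m["K"]);T=np.array(m["world_from_camera"])
    v,u=np.nonzero(mask if mask is not None else depth>0)
    d=depth[v,u];k=d>0;u,v,d=u[k],v[k],d[k]
    P=np.stack([(u-K[0,2])/K[0,0]*d,-(v-K[1,2])/K[1,1]*d,-d],1)
    return P@T[:3,:3].T+T[:3,3],u,v
def pix(cam,p):
    m=env.camera_model(cam);K=np.array(m["K"]);T=np.array(m["world_from_camera"])
    q=(np.array(p)-T[:3,3])@T[:3,:3]
    return K[0,0]*q[0]/-q[2]+K[0,2],K[1,1]*-q[1]/-q[2]+K[1,2]
E
python3 - <<'E'
from h import *
for c in("scene","top"):
    im,d=env.read_camera(c);cv2.imwrite(f"pics/{c}0.png",im);np.save(f"pics/{c}d.npy",d)
    m=env.camera_model(c);print({k:np.round(v,3).tolist() if not isinstance(v,str) else v for k,v in m.items()})
    for q in("tray","rest","rake_grip","dowel1_mid","tape","cone","shears","spool","jar"):
        for r in env.masks_of(c,q):
            if r["conf"]<.25: continue
            P,u,v=world(c,d,r["pixels"])
            print(c,q,round(r["conf"],2),np.round(r["location"]),np.round(np.median(P,0),3) if len(P) else None,np.round(np.percentile(P[:,2],[2,98]),3) if len(P) else None)
print(env.observe())
E
```

```text
pics
{'K': [[452.826, 0.0, 282.808], [0.0, 452.826, 209.992], [0.0, 0.0, 1.0]], 'world_from_camera': [[-0.57, -0.529, 0.629, 1.376], [0.822, -0.365, 0.438, 0.465], [-0.002, 0.767, 0.642, 0.845], [0.0, 0.0, 0.0, 1.0]]}
scene tray 0.84 [346. 242.] [0.59  0.12  0.022] [0.004 0.046]
scene rest 0.59 [271. 180.] [ 0.474 -0.217  0.007] [0.   0.04]
scene dowel1_mid 0.47 [455. 296.] [0.62  0.411 0.047] [0.002 0.052]
scene dowel1_mid 0.46 [361. 231.] [0.525 0.123 0.032] [0.025 0.037]
scene tape 0.79 [320. 185.] [ 0.41  -0.077  0.018] [0.002 0.025]
scene tape 0.56 [346. 245.] [0.59  0.12  0.022] [0.002 0.046]
scene tape 0.4 [272. 170.] [ 0.467 -0.221  0.054] [0.004 0.115]
scene cone 0.78 [255. 228.] [ 0.679 -0.106  0.035] [0.015 0.057]
scene shears 0.55 [472. 249.] [0.416 0.383 0.012] [0.002 0.018]
scene spool 0.63 [455. 301.] [0.621 0.412 0.047] [0.002 0.052]
scene spool 0.42 [357. 232.] [0.526 0.118 0.032] [0.025 0.037]
scene jar 0.93 [183. 155.] [ 0.563 -0.483  0.058] [0.    0.093]
{'K': [[544.699, 0.0, 282.587], [0.0, 544.699, 217.666], [0.0, 0.0, 1.0]], 'world_from_camera': [[0.03, 0.993, 
[... 1004 characters left out ...]
.25901130e-04,
        6.23701409e+01, -1.08857136e+00]), 'qvel': array([-0.01803566, -0.03151008,  0.06181825, -0.06458953, -0.0346887 ,
       -0.0877521 ]), 'joint_efforts': array([ 5.18503657e-04, -5.57341754e+01, -2.82156944e+01,  2.30268404e-05,
        7.84949625e-04, -2.03267086e-05]), 'eef_pos': array([0.17918053, 0.59876278, 0.23130481]), 'tool_rot': array([[-9.58011982e-01,  2.86728168e-01,  4.63475247e-06],
       [ 2.86728168e-01,  9.58011982e-01,  8.09273806e-06],
       [-2.11973244e-06,  9.08185411e-06, -1.00000000e+00]]), 'ft_force': array([ 0.13264839,  0.25377404, -0.77615542]), 'moment': array([ 0.02054748, -0.02615481, -0.01597652]), 'gripper_width': 0.08577921057887224}
```

```bash
python3 - <<'E'
import cv2
a=cv2.imread("pics/scene0.png")[100:330,150:500]; cv2.imwrite("pics/a.png",cv2.resize(a,None,fx=2.25,fy=2.25,interpolation=3))
a=cv2.imread("pics/top0.png")[140:340,90:450]; cv2.imwrite("pics/b.png",cv2.resize(a,None,fx=2.2,fy=2.2,interpolation=3))
E
```

```text
(no output)
```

View pics/a.png

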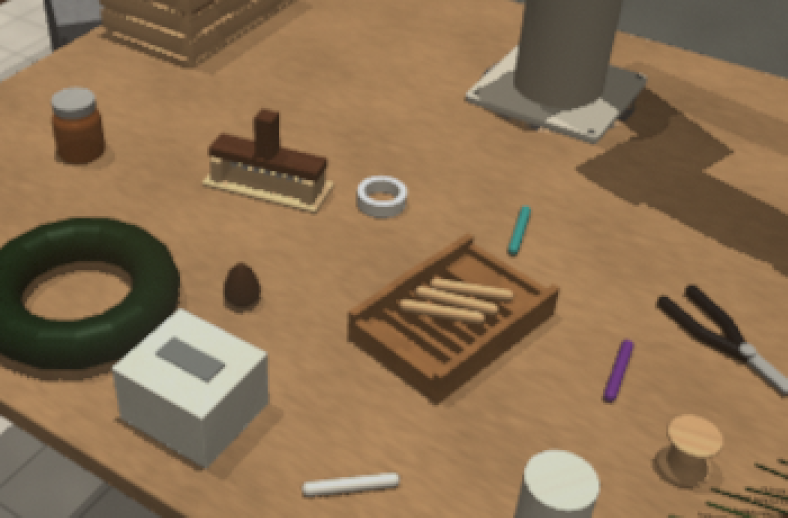

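View pics/b.png

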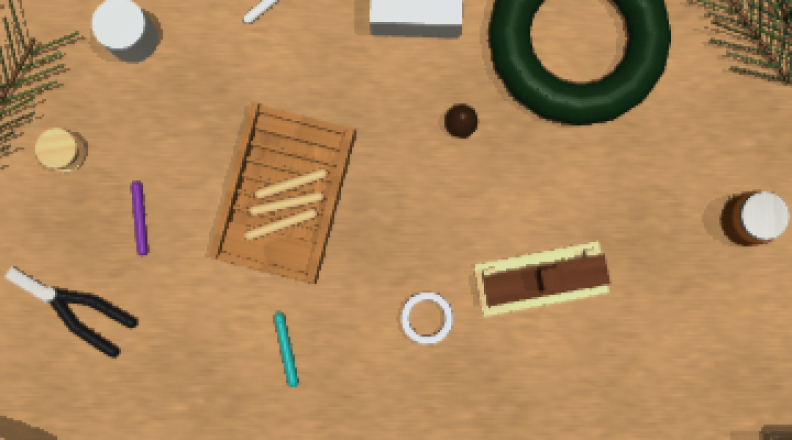

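```bash
cat > m.py <<'E'
from h import *
def rect(P):
    (c,s,a)=cv2.minAreaRect(P[:,:2].astype(np.float32)*1000);return np.round(c,1),np.round(s,1),round(a,1)
E
python3 - <<'E'
from m import *
A={}
for c in("scene","top"):
    d=np.load(f"pics/{c}d.npy");P,u,v=world(c,d)
    def box(cx,cy,r,z0,z1): return P[(abs(P[:,0]-cx)<r)&(abs(P[:,1]-cy)<r)&(P[:,2]>z0)&(P[:,2]<z1)]
    t=box(.47,-.22,.1,.106,.13);print(c,"handle top",len(t),np.round(np.median(t,0),4),rect(t))
    t=box(.47,-.22,.12,.046,.064);print(c,"bar top",len(t),np.round(np.median(t,0),4),rect(t))
    t=box(.47,-.22,.12,.004,.012);print(c,"rest base",len(t),np.round(np.median(t,0),4),rect(t))
    t=box(.58,.12,.15,.013,.06);print(c,"tray all",len(t),rect(t))
    t=box(.58,.12,.15,.039,.06);print(c,"rims",len(t),rect(t),np.round(np.percentile(t[:,2],[5,50,95]),4))
    t=box(.8,-.02,.03,-.05,.05); print("table z",np.median(t[:,2]))
E
```

```text
scene handle top 70 [ 0.4627 -0.2258  0.113 ] (array([ 458. , -228.3]), array([33. , 27.9]), 9.0)
scene bar top 455 [ 0.4656 -0.2177  0.0541] (array([ 459.1, -229.3]), array([ 48.8, 162.2]), 12.1)
scene rest base 517 [ 0.473  -0.2196  0.0064] (array([ 479.5, -218.1]), array([217.6, 229.2]), 84.4)
scene tray all 3203 (array([564.1, 116.5]), array([143.7, 214.2]), 77.4)
scene rims 562 (array([563. , 116.7]), array([143.2, 212.2]), 77.5) [0.04   0.0435 0.0469]
table z 0.020730525205362615
top handle top 95 [ 0.461  -0.2293  0.1147] (array([ 460.7, -229.4]), array([25.5, 26.6]), 12.9)
top bar top 681 [ 0.4608 -0.2183  0.0545] (array([ 461.1, -229.6]), array([ 41.6, 160.7]), 12.9)
top rest base 1308 [ 0.479  -0.2248  0.006 ] (array([ 470. , -219.8]), array([239.5, 239.6]), 89.9)
top tray all 2616 (array([570.5, 140. ]), array([253.2, 239.9]), 3.8)
top rims 557 (array([564.6, 116. ]), array([140.6, 209.1]), 77.5) [0.0396 0.044  0.0503]
table z 0.003959456952816742
```

The rake sits on its rest at about (0.4605, -0.229) with yaw +12.9°. The tray is at (0.564, 0.116) with yaw -12.5° and holds three wooden dowels, so the +x end is the far one. I'm moving above the rake now.

Emit:
{"fn": "send_rows", "kwargs": {"increments": [[-0.02,-0.018,0,0],[-0.055,-0.05,0,0],[-0.09,-0.082,0,0],[-0.125,-0.114,0,0],[-0.16,-0.146,0,0]], "claw": 1}}

```text
time: 1.5
eef_pos: [0.2912, 0.4115, 0.2315]
tool_rot: [[-0.958, 0.286, 0.0], [0.286, 0.958, 0.0], [-0.0, 0.0, -1.0]]
ft_force: [1.0, 0.8, 0.3]
gripper_width: 0.0854
```

Emit:
{"fn": "send_rows", "kwargs": {"increments": [[-0.035,-0.032,0,0],[-0.07,-0.064,0,0],[-0.105,-0.096,0,0],[-0.14,-0.128,0,0],[-0.19,-0.172,0,0]]}}

```text
time: 2.0
eef_pos: [0.4152, 0.2062, 0.2317]
tool_rot: [[-0.958, 0.286, 0.001], [0.286, 0.958, 0.0], [-0.001, 0.001, -1.0]]
ft_force: [1.1, 0.4, 0.4]
gripper_width: 0.0853
```

Emit:
{"fn": "send_rows", "kwargs": {"increments": [[-0.016,-0.039,0,0],[-0.032,-0.078,0,0],[-0.047,-0.118,0,0],[-0.063,-0.157,0,0],[-0.079,-0.197,0,0]]}}

```text
time: 2.5
eef_pos: [0.4338, -0.0052, 0.2316]
tool_rot: [[-0.958, 0.287, 0.001], [0.287, 0.958, -0.0], [-0.001, 0.0, -1.0]]
ft_force: [1.9, 0.2, -0.4]
gripper_width: 0.0855
```

Emit:
{"fn": "send_rows", "kwargs": {"increments": [[-0.016,-0.039,0,0.14],[-0.032,-0.078,0,0.28],[-0.047,-0.118,0,0.42],[-0.063,-0.157,0,0.56],[-0.079,-0.197,0.02,0.7]]}}

```text
time: 3.0
eef_pos: [0.4546, -0.2177, 0.2135]
tool_rot: [[-0.543, 0.84, 0.005], [0.84, 0.543, -0.003], [-0.005, 0.003, -1.0]]
ft_force: [1.0, 0.2, 0.4]
gripper_width: 0.0851
```

Emit:
{"fn": "send_rows", "kwargs": {"increments": [[0,0,0,0.14],[0,0,0,0.28],[0,0,0,0.354],[0,0,0,0.354]]}}

```text
time: 3.4
eef_pos: [0.4529, -0.2151, 0.2113]
tool_rot: [[-0.223, 0.975, -0.0], [0.975, 0.223, -0.0], [-0.0, -0.0, -1.0]]
ft_force: [-0.1, -0.1, 0.0]
gripper_width: 0.0857
```

Emit:
{"fn": "send_rows", "kwargs": {"increments": [[-0.015,0.004,0.01,0],[-0.015,0.004,0.035,0],[-0.015,0.004,0.06,0],[-0.015,0.004,0.075,0],[-0.015,0.004,0.075,0]]}}

```text
time: 3.9
eef_pos: [0.4589, -0.2279, 0.1345]
tool_rot: [[-0.226, 0.974, -0.003], [0.974, 0.226, 0.002], [0.003, -0.003, -1.0]]
ft_force: [-0.1, 0.4, 0.5]
gripper_width: 0.0854
```

```bash
python3 - <<'E'
from m import *
im,d=env.read_camera("scene");cv2.imwrite("pics/s1.png",cv2.resize(im[60:240,190:370],None,fx=3.3,fy=3.3,interpolation=3))
print(env.observe()["eef_pos"])
E
```

```text
[ 0.45969824 -0.22830372  0.13574076]
```

View pics/s1.png

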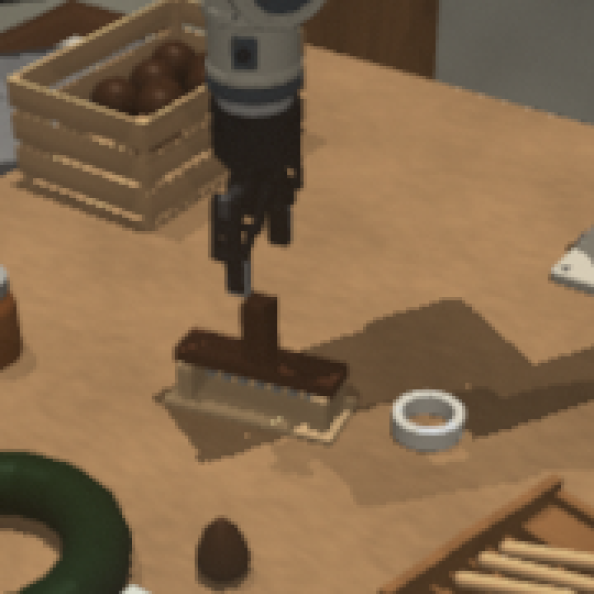

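Emit:
{"fn": "send_rows", "kwargs": {"increments": [[0,0,0.02,0],[0,0,0.045,0],[0,0,0.065,0],[0,0,0.07,0],[0,0,0.07,0]]}}

```text
time: 4.45
eef_pos: [0.4604, -0.2287, 0.0667]
tool_rot: [[-0.225, 0.974, -0.0], [0.974, 0.225, 0.0], [0.0, -0.0, -1.0]]
ft_force: [0.2, 0.2, -0.3]
gripper_width: 0.0856
```

Emit:
{"fn": "send_rows", "kwargs": {"increments": [[0,0,0,0],[0,0,0,0],[0,0,0,0],[0,0,0,0],[0,0,0,0]], "claw": 0, "squeeze": 60}}

```text
time: 4.95
eef_pos: [0.4607, -0.2289, 0.067]
tool_rot: [[-0.224, 0.975, 0.001], [0.975, 0.224, -0.001], [-0.001, 0.001, -1.0]]
ft_force: [-0.4, 0.5, 6.0]
gripper_width: 0.0254
```

Emit:
{"fn": "send_rows", "kwargs": {"increments": [[0,0,0,0],[0,0,0,0],[0,0,0,0]]}}

```text
time: 5.25
eef_pos: [0.4607, -0.2289, 0.067]
tool_rot: [[-0.224, 0.975, 0.001], [0.975, 0.224, -0.001], [-0.001, 0.001, -1.0]]
ft_force: [-0.2, 0.7, 5.6]
gripper_width: 0.0255
```

Emit:
{"fn": "send_rows", "kwargs": {"increments": [[0,0,-0.005,0],[0,0,-0.02,0],[0,0,-0.05,0],[0,0,-0.08,0],[0,0,-0.11,0]]}}

```text
time: 5.75
eef_pos: [0.4595, -0.2283, 0.1771]
tool_rot: [[-0.224, 0.975, -0.001], [0.975, 0.224, 0.001], [0.001, -0.001, -1.0]]
ft_force: [0.8, -0.8, -2.4]
gripper_width: 0.0254
```

Emit:
{"fn": "send_rows", "kwargs": {"increments": [[0,0,0,0],[0.02,0.006,0,0],[0.055,0.016,0,0],[0.095,0.028,0,0],[0.135,0.04,0,0]]}}

```text
time: 6.25
eef_pos: [0.4678, -0.0868, 0.1751]
tool_rot: [[-0.223, 0.975, -0.002], [0.975, 0.223, 0.0], [0.001, -0.002, -1.0]]
ft_force: [1.5, -0.3, -2.8]
gripper_width: 0.0253
```

Emit:
{"fn": "send_rows", "kwargs": {"increments": [[0.04,0.012,0,0.09],[0.08,0.024,0,0.18],[0.12,0.036,0,0.27],[0.16,0.048,0,0.36],[0.19,0.057,0,0.444]]}}

```text
time: 6.75
eef_pos: [0.4808, 0.1119, 0.1751]
tool_rot: [[0.219, 0.976, -0.002], [0.976, -0.219, -0.0], [-0.001, -0.002, -1.0]]
ft_force: [0.5, -1.1, -2.5]
gripper_width: 0.0255
```

Emit:
{"fn": "send_rows", "kwargs": {"increments": [[0,0,0,0],[0,0,0,0],[0,0,0,0]]}}

```text
time: 7.05
eef_pos: [0.4811, 0.1091, 0.1755]
tool_rot: [[0.216, 0.976, -0.002], [0.976, -0.216, -0.001], [-0.001, -0.002, -1.0]]
ft_force: [-0.7, -0.9, -2.8]
gripper_width: 0.0256
```

```bash
python3 - <<'E'
from m import *
o=env.observe();print({k:np.round(o[k],4).tolist() for k in("time","eef_pos","tool_rot","ft_force","moment")})
C=np.array([.564,.1164]);a=np.radians(-12.5);R=np.array([[np.cos(a),-np.sin(a)],[np.sin(a),np.cos(a)]])
print("tcp in tray",(o["eef_pos"][:2]-C)@R)
for c in("scene","top"):
    im,d=env.read_camera(c);cv2.imwrite(f"pics/{c}2.png",im)
    P,u,v=world(c,d);L=P.copy();L[:,:2]=(P[:,:2]-C)@R
    t=(abs(L[:,0])<.13)&(abs(L[:,1])<.1)
    b=t&(L[:,2]>.085)&(L[:,2]<.2)
    k=t&(L[:,2]>.15)&(L[:,2]<.17);print(c,len(P[k]),"bar",rect(L[k]) if k.sum()>5 else 0,np.median(L[k,2]))
    d0=np.load(f"pics/{c}d.npy");P,u,v=world(c,d0);L=P.copy();L[:,:2]=(P[:,:2]-C)@R
    t=(abs(L[:,0])<.13)&(abs(L[:,1])<.058)&(L[:,2]>.027)&(L[:,2]<.045)&(abs(L[:,0])<.09)
    print("dowels x",np.round(np.percentile(L[t,0],[0,1,5,95,100]),4))
    # end walls / rims
    t=(abs(L[:,0])<.13)&(abs(abs(L[:,1])-.065)<.02)&(L[:,2]>.038)&(L[:,2]<.055)
    print("rims",rect(L[t]))
    for x in np.arange(-.1,.101,.02):
        q=t&(abs(L[:,0]-x)<.01)&(abs(abs(L[:,1])-.065)<.004);print(round(x,2),q.sum(),np.round(np.median(L[q,2]),4),end="; ")
    print()
E
```

```text
{'time': 7.05, 'eef_pos': [0.4811, 0.1091, 0.1755], 'tool_rot': [[0.2159, 0.9764, -0.0017], [0.9764, -0.2159, -0.0006], [-0.0009, -0.0016, -1.0]], 'ft_force': [-0.6775, -0.901, -2.8404], 'moment': [0.0246, 0.0556, -0.0204]}
tcp in tray [-0.07933368 -0.02504748]
scene 710 bar (array([-79.1, -22.2]), array([155.7,  46.5]), 89.5) 0.16181239868696928
dowels x [-0.0711 -0.0651 -0.0566  0.0349  0.0807]
rims (array([-1. ,  0.3]), array([143.5, 212.2]), 90.0)
-0.1 20 0.0433; -0.08 29 0.0429; -0.06 29 0.0429; -0.04 25 0.0436; -0.02 28 0.0444; 0.0 25 0.0458; 0.02 37 0.0451; 0.04 38 0.044; 0.06 30 0.0433; 0.08 43 0.0431; 0.1 36 0.0422; 
top 156 bar (array([-79.6, -83.3]), array([39.2, 32.9]), 0.2) 0.16268137213314793
dowels x [-0.0896 -0.0856 -0.0663  0.0365  0.0855]
rims (array([ 0.7, -0.2]), array([209.1, 140.6]), 0.0)
-0.1 27 0.0441; -0.08 39 0.0426; -0.06 39 0.0446; -0.04 33 0.0451; -0.02 38 0.0466; 0.0 39 0.0462; 0.02 41 0.045; 0.04 37 0.0438; 0.06 39 0.0442; 0.08 35 0.0432; 0.1 30 0.043;
```

Emit:
{"fn": "send_rows", "kwargs": {"increments": [[0.01,-0.001,0.01,0],[0.018,-0.002,0.03,0],[0.022,-0.002,0.055,0],[0.022,-0.002,0.075,0],[0.022,-0.002,0.078,0]]}}

```text
time: 7.65
eef_pos: [0.4829, 0.1314, 0.0957]
tool_rot: [[0.217, 0.976, -0.005], [0.976, -0.217, -0.001], [-0.002, -0.004, -1.0]]
ft_force: [-0.6, -0.4, -2.9]
gripper_width: 0.0255
```

Emit:
{"fn": "send_rows", "kwargs": {"increments": [[0,0,0,0],[0,0,0,0]]}}

```text
time: 7.85
eef_pos: [0.4853, 0.1318, 0.0989]
tool_rot: [[0.217, 0.976, 0.001], [0.976, -0.217, 0.0], [0.001, 0.001, -1.0]]
ft_force: [0.8, -0.3, -2.0]
gripper_width: 0.0254
```

```bash
cat > t.py <<'E'
from m import *
C=np.array([.564,.1164]);a=np.radians(-12.5);R=np.array([[np.cos(a),-np.sin(a)],[np.sin(a),np.cos(a)]])
def look(tag,cams=("scene","top")):
    o=env.observe();z=o["eef_pos"][2]
    print("t",o["time"],"tcp in tray",np.round((o["eef_pos"][:2]-C)@R*1000,1),round(z*1000,1),np.round(o["ft_force"],1))
    for c in cams:
        im,d=env.read_camera(c);cv2.imwrite(f"pics/{c}{tag}.png",im);np.save(f"pics/{c}{tag}.npy",d)
        P,u,v=world(c,d);L=P.copy();L[:,:2]=(P[:,:2]-C)@R;zt=z-.011
        x0=((o["eef_pos"][:2]-C)@R)[0]
        k=(abs(L[:,0]-x0)<.03)&(abs(L[:,1])<.11)&(abs(L[:,2]-zt)<.006);Q=L[k]
        print(c,"bar",rect(Q),"y",np.round(np.percentile(Q[:,1],[0,1,99,100])*1000,1),"x",np.round(np.percentile(Q[:,0],[1,99])*1000,1),
          "z(y): ",[(int(y*1000),round(float(np.median(Q[abs(Q[:,1]-y)<.012,2]))*1000,1)) for y in(-.07,-.045,.045,.07) if (abs(Q[:,1]-y)<.012).sum()>3])
E
python3 - <<'E'
from t import *
look("3")
im=cv2.imread("pics/scene3.png")[130:310,240:480];cv2.imwrite("pics/c.png",cv2.resize(im,None,fx=3.3,fy=3.3,interpolation=3))
E
```

```text
t 7.85 tcp in tray [-80.2  -2. ] 98.9 [ 0.8 -0.3 -2. ]
scene bar (array([-81.2,  -2.5]), array([163.2,  45.5]), 89.5) y [-84.  -81.6  77.9  78.9] x [-101.7  -59.4] z(y):  [(-70, 85.5), (-45, 85.7), (45, 85.5), (70, 85.7)]
top bar (array([-80.3, -62.8]), array([40.1, 39.4]), 89.9) y [-82.9 -82.7 -44.1 -42.8] x [-99.6 -60.9] z(y):  [(-70, 86.9), (-45, 85.7)]
```

View pics/c.png

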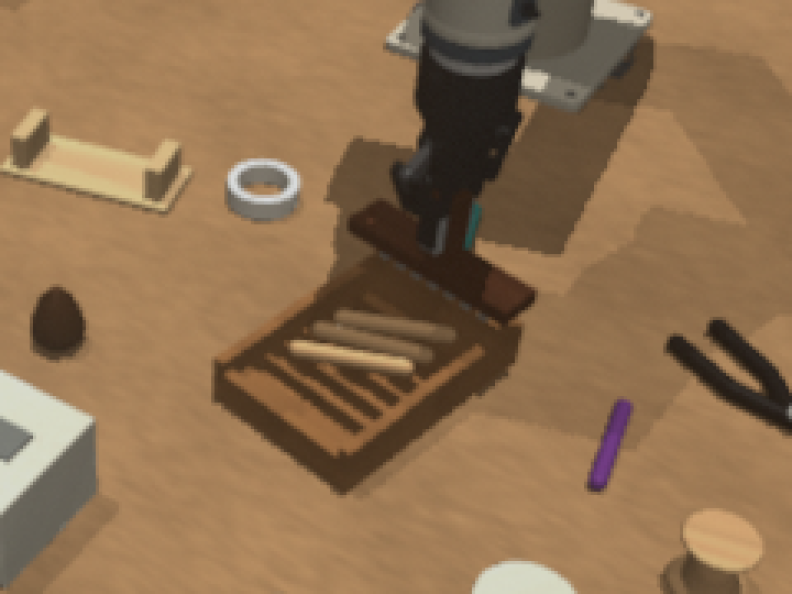

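The rake is held level, with its bar centre at about (-81, -2.3) mm in the tray frame. In the crop the dowels lie ahead of the bar (around px 330–440, 320–370). I'll correct y by +2 mm and lower the bar by feel.

Emit:
{"fn": "send_rows", "kwargs": {"increments": [[0.002,-0.0015,0.004,0],[0.002,-0.0015,0.01,0],[0.002,-0.0015,0.016,0],[0.002,-0.0015,0.021,0],[0.002,-0.0015,0.023,0]]}}

```text
time: 8.45
eef_pos: [0.4832, 0.1339, 0.0745]
tool_rot: [[0.216, 0.976, -0.001], [0.976, -0.216, -0.0], [-0.001, -0.001, -1.0]]
ft_force: [0.3, 0.4, -3.3]
gripper_width: 0.0257
```

Emit:
{"fn": "send_rows", "kwargs": {"increments": [[0,0,0,0],[0,0,0,0]]}}

```text
time: 8.65
eef_pos: [0.4837, 0.134, 0.0753]
tool_rot: [[0.216, 0.976, -0.0], [0.976, -0.216, -0.0], [-0.0, -0.0, -1.0]]
ft_force: [-0.2, 0.6, -2.2]
gripper_width: 0.025
```

Emit:
{"fn": "send_rows", "kwargs": {"increments": [[0,0,0.0005,0],[0,0,0.001,0],[0,0,0.0015,0]]}}

```text
time: 8.95
eef_pos: [0.4837, 0.134, 0.0739]
tool_rot: [[0.216, 0.976, 0.0], [0.976, -0.216, 0.0], [0.0, 0.0, -1.0]]
ft_force: [1.4, 1.0, -2.8]
gripper_width: 0.0254
```

Emit:
{"fn": "send_rows", "kwargs": {"increments": [[0,0,0.0005,0],[0,0,0.001,0]]}}

```text
time: 9.15
eef_pos: [0.4837, 0.134, 0.0728]
tool_rot: [[0.216, 0.976, 0.0], [0.976, -0.216, 0.0], [0.0, 0.0, -1.0]]
ft_force: [-0.0, 0.5, -2.6]
gripper_width: 0.0255
```

Nothing touching yet; I'll keep going down in 0.5 mm steps.

Emit:
{"fn": "send_rows", "kwargs": {"increments": [[0,0,0.0005,0],[0,0,0.001,0],[0,0,0.001,0]]}}

```text
time: 9.45
eef_pos: [0.4836, 0.134, 0.0717]
tool_rot: [[0.216, 0.976, -0.0], [0.976, -0.216, -0.0], [-0.0, -0.0, -1.0]]
ft_force: [-0.1, -0.2, -3.3]
gripper_width: 0.0251
```

Emit:
{"fn": "send_rows", "kwargs": {"increments": [[0,0,0.0005,0],[0,0,0.0005,0]]}}

```text
time: 9.65
eef_pos: [0.4836, 0.134, 0.0713]
tool_rot: [[0.216, 0.976, -0.0], [0.976, -0.216, -0.0], [-0.0, -0.0, -1.0]]
ft_force: [-0.1, -0.1, -2.1]
gripper_width: 0.0255
```

Emit:
{"fn": "send_rows", "kwargs": {"increments": [[0,0,0.0005,0],[0,0,0.0005,0]]}}

```text
time: 9.85
eef_pos: [0.4836, 0.134, 0.0708]
tool_rot: [[0.216, 0.976, -0.0], [0.976, -0.216, -0.0], [-0.0, -0.0, -1.0]]
ft_force: [-0.6, 0.7, -2.8]
gripper_width: 0.0252
```

Emit:
{"fn": "send_rows", "kwargs": {"increments": [[0,0,0.0005,0],[0,0,0.0005,0]]}}

```text
time: 10.05
eef_pos: [0.4836, 0.134, 0.0703]
tool_rot: [[0.216, 0.976, -0.0], [0.976, -0.216, -0.0], [-0.0, -0.0, -1.0]]
ft_force: [-0.1, -0.5, -2.8]
gripper_width: 0.0254
```

Emit:
{"fn": "send_rows", "kwargs": {"increments": [[0,0,0.0005,0],[0,0,0.0005,0]]}}

```text
time: 10.25
eef_pos: [0.4837, 0.134, 0.07]
tool_rot: [[0.216, 0.976, 0.0], [0.976, -0.216, 0.0], [0.0, 0.0, -1.0]]
ft_force: [-1.5, -0.4, 1.6]
gripper_width: 0.0255
```

Emit:
{"fn": "send_rows", "kwargs": {"increments": [[0,0,0.0004,0],[0,0,0.0004,0]]}}

```text
time: 10.45
eef_pos: [0.4837, 0.134, 0.07]
tool_rot: [[0.216, 0.976, 0.0], [0.976, -0.216, 0.0], [0.0, 0.0, -1.0]]
ft_force: [-2.8, -0.7, 7.0]
gripper_width: 0.0254
```

Contact is at TCP z = 0.0700. The free offset is about -2.7 N and stiffness about 13 N/mm. I'm starting to comb, where tool y is tray +x.

Emit:
{"fn": "send_rows", "kwargs": {"increments": [[0,0.0015,-0.0001,0],[0,0.0035,-0.0002,0],[0,0.005,-0.0002,0]]}}

```text
time: 10.75
eef_pos: [0.4887, 0.133, 0.07]
tool_rot: [[0.216, 0.976, 0.0], [0.976, -0.216, 0.0], [0.0, 0.0, -1.0]]
ft_force: [-2.7, 0.2, 7.4]
gripper_width: 0.0251
```

Emit:
{"fn": "send_rows", "kwargs": {"increments": [[0,0.002,-0.0003,0],[0,0.004,-0.0004,0],[0,0.006,-0.0006,0]]}}

```text
time: 11.05
eef_pos: [0.4946, 0.1316, 0.0701]
tool_rot: [[0.216, 0.976, 0.0], [0.976, -0.216, -0.0], [-0.0, 0.0, -1.0]]
ft_force: [-1.0, -0.3, 0.2]
gripper_width: 0.0252
```

Emit:
{"fn": "send_rows", "kwargs": {"increments": [[0,0.002,0,0],[0,0.004,0,0],[0,0.006,0,0]]}}

```text
time: 11.35
eef_pos: [0.5003, 0.1303, 0.0703]
tool_rot: [[0.216, 0.976, -0.0], [0.976, -0.216, 0.0], [-0.0, -0.0, -1.0]]
ft_force: [-3.1, 0.5, 4.9]
gripper_width: 0.025
```

Emit:
{"fn": "send_rows", "kwargs": {"increments": [[0,0.002,-0.0001,0],[0,0.004,-0.0002,0],[0,0.006,-0.0004,0]]}}

```text
time: 11.65
eef_pos: [0.5063, 0.129, 0.0706]
tool_rot: [[0.216, 0.976, 0.0], [0.976, -0.216, -0.0], [0.0, 0.0, -1.0]]
ft_force: [-2.2, 1.6, 2.3]
gripper_width: 0.0253
```

Emit:
{"fn": "send_rows", "kwargs": {"increments": [[0,0.002,0,0],[0,0.004,-0.0001,0],[0,0.006,-0.0002,0]]}}

```text
time: 11.95
eef_pos: [0.5121, 0.1277, 0.0709]
tool_rot: [[0.216, 0.976, 0.0], [0.976, -0.216, 0.0], [0.0, 0.0, -1.0]]
ft_force: [-3.2, -0.0, 4.5]
gripper_width: 0.0253
```

Emit:
{"fn": "send_rows", "kwargs": {"increments": [[0,0.002,-0.0002,0],[0,0.004,-0.0003,0],[0,0.006,-0.0005,0]]}}

```text
time: 12.25
eef_pos: [0.518, 0.1263, 0.0712]
tool_rot: [[0.216, 0.976, -0.0], [0.976, -0.216, -0.0], [-0.0, 0.0, -1.0]]
ft_force: [-0.9, 0.3, 0.5]
gripper_width: 0.0255
```

Emit:
{"fn": "send_rows", "kwargs": {"increments": [[0,0.002,0,0],[0,0.004,-0.0001,0],[0,0.006,-0.0002,0]]}}

```text
time: 12.55
eef_pos: [0.5238, 0.1251, 0.0715]
tool_rot: [[0.216, 0.976, 0.0], [0.976, -0.216, -0.0], [-0.0, 0.0, -1.0]]
ft_force: [-0.1, 0.6, 0.9]
gripper_width: 0.0251
```

Emit:
{"fn": "send_rows", "kwargs": {"increments": [[0,0.002,0,0],[0,0.004,0,0],[0,0.006,-0.0002,0]]}}

```text
time: 12.85
eef_pos: [0.5298, 0.1238, 0.0718]
tool_rot: [[0.216, 0.976, 0.0], [0.976, -0.216, 0.0], [0.0, 0.0, -1.0]]
ft_force: [-1.8, 0.6, 0.8]
gripper_width: 0.0253
```

Emit:
{"fn": "send_rows", "kwargs": {"increments": [[0,0.002,0,0],[0,0.004,-0.0001,0],[0,0.006,-0.0002,0]]}}

```text
time: 13.15
eef_pos: [0.5356, 0.1225, 0.072]
tool_rot: [[0.216, 0.976, 0.0], [0.976, -0.216, 0.0], [0.0, 0.0, -1.0]]
ft_force: [-2.6, 0.2, 3.7]
gripper_width: 0.0254
```

```bash
python3 - <<'E'
from t import *
look("4",("scene",))
im=cv2.imread("pics/scene4.png")[170:300,280:440];cv2.imwrite("pics/d.png",cv2.resize(im,None,fx=4.5,fy=4.5,interpolation=3))
E
```

```text
t 13.15 tcp in tray [-29.1  -0.2] 72.0 [-2.6  0.2  3.7]
scene bar (array([-30.3,  -0.6]), array([163. ,  43.7]), 89.7) y [-82.2 -79.3  79.6  80.8] x [-50.3  -8.7] z(y):  [(-70, 58.7), (-45, 59.0), (45, 59.1), (70, 58.6)]
```

View pics/d.png

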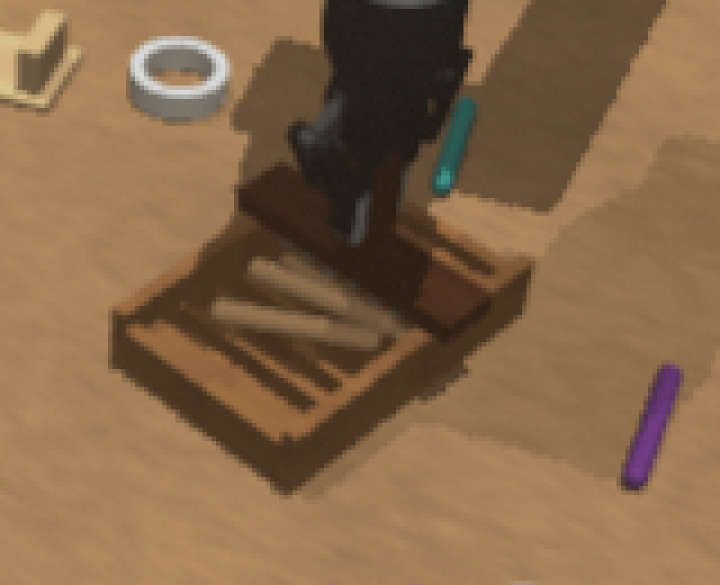

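The bar is square on both rims at x = -29. Two dowels are clearly visible ahead of it (px 210–390, 260–350), with the third partly under the bar. Continuing.

Emit:
{"fn": "send_rows", "kwargs": {"increments": [[0,0.002,-0.0001,0],[0,0.004,-0.0002,0],[0,0.006,-0.0003,0]]}}

```text
time: 13.5
eef_pos: [0.5414, 0.1212, 0.0723]
tool_rot: [[0.216, 0.976, -0.0], [0.976, -0.216, -0.0], [-0.0, -0.0, -1.0]]
ft_force: [-2.0, 0.7, 4.4]
gripper_width: 0.0256
```

Emit:
{"fn": "send_rows", "kwargs": {"increments": [[0,0.002,-0.0001,0],[0,0.004,-0.0002,0],[0,0.006,-0.0003,0]]}}

```text
time: 13.8
eef_pos: [0.5473, 0.1199, 0.0725]
tool_rot: [[0.216, 0.976, 0.0], [0.976, -0.216, 0.0], [0.0, 0.0, -1.0]]
ft_force: [-1.8, 0.3, 5.2]
gripper_width: 0.0256
```

Emit:
{"fn": "send_rows", "kwargs": {"increments": [[0,0.002,-0.0001,0],[0,0.004,-0.0002,0],[0,0.006,-0.0003,0]]}}

```text
time: 14.1
eef_pos: [0.5531, 0.1186, 0.0728]
tool_rot: [[0.216, 0.976, -0.0], [0.976, -0.216, -0.0], [-0.0, -0.0, -1.0]]
ft_force: [-2.4, 1.4, 4.5]
gripper_width: 0.0255
```

Emit:
{"fn": "send_rows", "kwargs": {"increments": [[0,0.002,-0.0001,0],[0,0.004,-0.0001,0],[0,0.006,-0.0002,0]]}}

```text
time: 14.4
eef_pos: [0.559, 0.1173, 0.073]
tool_rot: [[0.216, 0.976, 0.0], [0.976, -0.216, -0.0], [0.0, 0.0, -1.0]]
ft_force: [-2.1, 0.8, 2.2]
gripper_width: 0.0251
```

Emit:
{"fn": "send_rows", "kwargs": {"increments": [[0,0.002,0,0],[0,0.004,0,0],[0,0.006,0,0]]}}

```text
time: 14.7
eef_pos: [0.5648, 0.116, 0.073]
tool_rot: [[0.216, 0.976, -0.0], [0.976, -0.216, -0.0], [-0.0, -0.0, -1.0]]
ft_force: [-1.8, 1.1, 3.3]
gripper_width: 0.0251
```

Emit:
{"fn": "send_rows", "kwargs": {"increments": [[0,0.002,0,0],[0,0.004,0,0],[0,0.006,0,0]]}}

```text
time: 15.0
eef_pos: [0.5707, 0.1147, 0.073]
tool_rot: [[0.216, 0.976, -0.0], [0.976, -0.216, 0.0], [0.0, -0.0, -1.0]]
ft_force: [-1.7, 0.4, 2.4]
gripper_width: 0.0256
```

```bash
python3 - <<'E'
from t import *
look("5",("scene","top"))
a=cv2.imread("pics/scene5.png")[170:300,290:430];b=cv2.imread("pics/top5.png")[175:285,175:265]
a=cv2.resize(a,(467,433),interpolation=3);b=cv2.resize(b,(330,403),interpolation=3)
o=np.zeros((433,797,3),np.uint8);o[:,:467]=a;o[:403,467:]=b;cv2.imwrite("pics/e.png",o)
E
```

```text
t 15.0 tcp in tray [ 6.9 -0.2] 73.0 [-1.7  0.4  2.4]
scene bar (array([ 6.3, -1.5]), array([163.4,  43.3]), 89.1) y [-83.3 -80.   79.3  80.5] x [-14.   27.2] z(y):  [(-70, 59.6), (-45, 59.9), (45, 59.7), (70, 59.5)]
top bar (array([  6.9, -62.4]), array([36.8, 39.9]), 89.4) y [-81.  -80.7 -46.7 -44.1] x [-12.9  26.6] z(y):  [(-70, 60.3), (-45, 60.1)]
```

View pics/e.png

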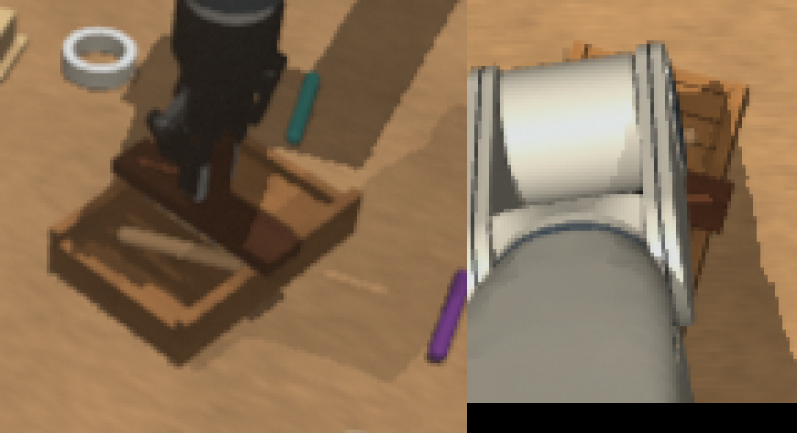

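At x = 7, one dowel is visible ahead of the bar and the others are behind or under it. Continuing.

Emit:
{"fn": "send_rows", "kwargs": {"increments": [[0,0.002,0,0],[0,0.004,0,0],[0,0.006,0,0]]}}

```text
time: 15.4
eef_pos: [0.5765, 0.1134, 0.073]
tool_rot: [[0.216, 0.976, -0.0], [0.976, -0.216, -0.0], [-0.0, -0.0, -1.0]]
ft_force: [-1.8, -0.2, 0.2]
gripper_width: 0.0253
```

Emit:
{"fn": "send_rows", "kwargs": {"increments": [[0,0.002,0.0002,0],[0,0.004,0.0003,0],[0,0.006,0.0005,0]]}}

```text
time: 15.7
eef_pos: [0.5823, 0.1122, 0.0729]
tool_rot: [[0.216, 0.976, -0.0], [0.976, -0.216, 0.0], [0.0, -0.0, -1.0]]
ft_force: [-4.0, 0.7, 8.0]
gripper_width: 0.0254
```

Emit:
{"fn": "send_rows", "kwargs": {"increments": [[0,0.002,0,0],[0,0.004,0,0],[0,0.006,0.0001,0]]}}

```text
time: 16.0
eef_pos: [0.5882, 0.1109, 0.0729]
tool_rot: [[0.216, 0.976, -0.0], [0.976, -0.216, 0.0], [0.0, -0.0, -1.0]]
ft_force: [-4.9, 2.0, 9.0]
gripper_width: 0.0256
```

Emit:
{"fn": "send_rows", "kwargs": {"increments": [[0,0.002,-0.0002,0],[0,0.004,-0.0002,0],[0,0.006,-0.0001,0]]}}

```text
time: 16.3
eef_pos: [0.5941, 0.1096, 0.0729]
tool_rot: [[0.216, 0.976, -0.0], [0.976, -0.216, 0.0], [0.0, -0.0, -1.0]]
ft_force: [-2.5, 1.0, 6.5]
gripper_width: 0.0254
```

Emit:
{"fn": "send_rows", "kwargs": {"increments": [[0,0.002,0,0],[0,0.004,0,0],[0,0.006,0.0001,0]]}}

```text
time: 16.6
eef_pos: [0.6001, 0.1082, 0.0725]
tool_rot: [[0.216, 0.976, 0.0], [0.976, -0.216, 0.0], [0.0, 0.0, -1.0]]
ft_force: [-1.3, -0.3, 5.1]
gripper_width: 0.0254
```

Emit:
{"fn": "send_rows", "kwargs": {"increments": [[0,0.002,0.0001,0],[0,0.004,0.0003,0],[0,0.006,0.0004,0]]}}

```text
time: 16.9
eef_pos: [0.6059, 0.107, 0.0722]
tool_rot: [[0.216, 0.976, 0.0], [0.976, -0.216, 0.0], [0.0, 0.0, -1.0]]
ft_force: [-2.0, 0.7, 5.8]
gripper_width: 0.0256
```

Emit:
{"fn": "send_rows", "kwargs": {"increments": [[0,0.002,0.0001,0],[0,0.004,0.0002,0],[0,0.006,0.0004,0]]}}

```text
time: 17.2
eef_pos: [0.6118, 0.1057, 0.0718]
tool_rot: [[0.216, 0.976, 0.0], [0.976, -0.216, 0.0], [0.0, 0.0, -1.0]]
ft_force: [-2.7, -0.6, 6.8]
gripper_width: 0.0252
```

Emit:
{"fn": "send_rows", "kwargs": {"increments": [[0,0.002,0.0001,0],[0,0.004,0.0002,0],[0,0.006,0.0003,0]]}}

```text
time: 17.5
eef_pos: [0.6177, 0.1044, 0.0715]
tool_rot: [[0.216, 0.976, 0.0], [0.976, -0.216, 0.0], [0.0, 0.0, -1.0]]
ft_force: [-0.8, 0.2, 5.2]
gripper_width: 0.0254
```

```bash
cat > dw.py <<'E'
from t import *
def tops(tag,c):
    d=np.load(f"pics/{c}{tag}.npy");P,u,v=world(c,d);L=P.copy();L[:,:2]=(P[:,:2]-C)@R
    k=(abs(L[:,0])<.092)&(abs(L[:,1])<.056)&(L[:,2]<.04)
    L=L[k]*1000
    for y in(-40,-20,0,20,40):
        print(c,"y",y,[(x,round(float(np.median(L[q,2]))),round(float(L[q,2].max()))) for x in(-66,-55.5,-44.5,-33.5,-22.5,-11.5,-.5,10.5,21.5,32.5,43.5,54.5,65.5,80) for q in[(abs(L[:,0]-x)<4)&(abs(L[:,1]-y)<6)] if q.sum()>1])
E
python3 - <<'E'
from dw import *
look("6",("scene","top"));tops("6","scene");tops("6","top")
a=cv2.imread("pics/scene6.png")[170:300,290:430]
cv2.imwrite("pics/f.png",cv2.resize(a,None,fx=4.4,fy=4.4,interpolation=3))
E
```

```text
t 17.5 tcp in tray [55.  -0.1] 71.5 [-0.8  0.2  5.2]
scene bar (array([55. , -0.3]), array([ 44.4, 162.9]), 1.2) y [-81.5 -78.6  79.4  81. ] x [33.6 75.3] z(y):  [(-70, 58.2), (-45, 58.0), (45, 58.2), (70, 58.0)]
top bar (array([ 55.4, -16.3]), array([129. ,  40.5]), 89.2) y [-80.8 -80.7  46.8  48.5] x [34.7 74.6] z(y):  [(-70, 59.4), (-45, 59.9)]
scene y -40 [(-66, 21, 24), (-55.5, 17, 23), (-33.5, 20, 20), (43.5, -750, -749), (54.5, 13, 21), (65.5, -744, 19), (80, 20, 24)]
scene y -20 [(-66, 21, 24), (-55.5, 14, 23), (-33.5, 21, 24), (-22.5, 18, 22), (-11.5, 19, 22), (-0.5, 20, 21), (43.5, -749, -743), (54.5, 13, 21), (65.5, 16, 21), (80, 20, 24)]
scene y 0 [(-66, 22, 25), (-55.5, 17, 24), (-33.5, 20, 25), (-22.5, 20, 22), (-11.5, 20, 23), (-0.5, 21, 22), (43.5, -748, -742), (54.5, 14, 23), (65.5, 18, 20), (80, 19, 26)]
scene y 20 [(-66, 20, 23), (-55.5, 16, 23), (-33.5, 21, 23), (-22.5, 20, 22), (-11.5, 19, 22), (-0.5, 19, 20), (32.5, -749, -747), (43.5, -748, -748), (54.5, 13, 21), (65.5, 18, 23), (80, 19, 23)]
scene y 40 [(-66, 21, 23), (-55.5, 18, 22), (-33.5, 20, 23), (-22.5, 19, 21), (-11.5, 20, 22), (-0.5, 21, 21), (32.5, -748, -744), (43.5, -750, -744), (54.5, -365, 21), (65.5, 17, 22), (80, 19, 24)]
top y -40 [(80, 22, 23)]
top y -20 []
top y 0 []
top y 20 []
top y 40 []
```

View pics/f.png

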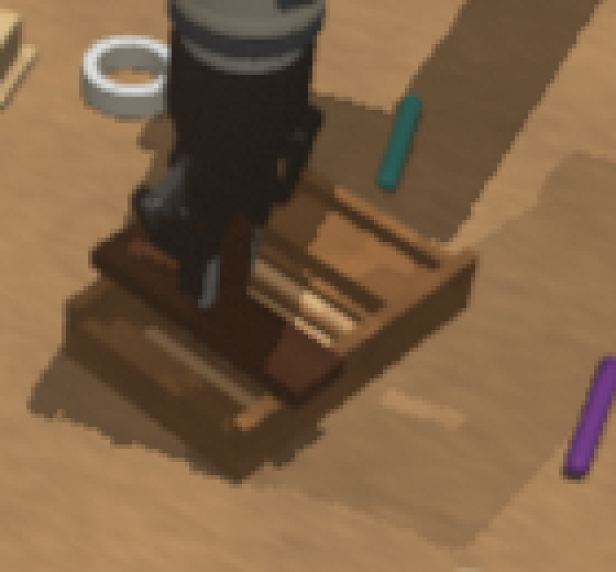

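Two dowels are seated behind the bar, in grooves -22.5 and -0.5 (tops at about 20). The third lies in the 65.5 groove ahead (px 150–260, 330–400). I'll finish the comb.

Emit:
{"fn": "send_rows", "kwargs": {"increments": [[0,0.002,0,0],[0,0.004,0.0001,0],[0,0.006,0.0002,0]]}}

```text
time: 17.9
eef_pos: [0.6234, 0.1031, 0.0712]
tool_rot: [[0.216, 0.976, 0.0], [0.976, -0.216, 0.0], [0.0, 0.0, -1.0]]
ft_force: [-2.5, 0.8, 5.9]
gripper_width: 0.0254
```

Emit:
{"fn": "send_rows", "kwargs": {"increments": [[0,0.002,0.0001,0],[0,0.004,0.0002,0],[0,0.006,0.0002,0]]}}

```text
time: 18.2
eef_pos: [0.6293, 0.1018, 0.0709]
tool_rot: [[0.216, 0.976, 0.0], [0.976, -0.216, -0.0], [-0.0, 0.0, -1.0]]
ft_force: [-1.1, -0.2, 3.7]
gripper_width: 0.0255
```

Emit:
{"fn": "send_rows", "kwargs": {"increments": [[0,0.002,0.0001,0],[0,0.004,0.0002,0],[0,0.006,0.0003,0]]}}

```text
time: 18.5
eef_pos: [0.6351, 0.1004, 0.0706]
tool_rot: [[0.216, 0.976, -0.0], [0.976, -0.216, -0.0], [-0.0, -0.0, -1.0]]
ft_force: [-3.0, 0.3, 4.5]
gripper_width: 0.0251
```

Emit:
{"fn": "send_rows", "kwargs": {"increments": [[0,0.0015,0.0001,0],[0,0.003,0.0001,0],[0,0.0045,0.0002,0]]}}

```text
time: 18.8
eef_pos: [0.6395, 0.0995, 0.0706]
tool_rot: [[0.216, 0.976, 0.0], [0.976, -0.216, 0.0], [0.0, 0.0, -1.0]]
ft_force: [-1.9, 0.7, 6.9]
gripper_width: 0.0253
```

Emit:
{"fn": "send_rows", "kwargs": {"increments": [[0,0,-0.0001,0],[0,0,-0.0001,0]]}}

```text
time: 19.0
eef_pos: [0.6397, 0.0995, 0.0706]
tool_rot: [[0.216, 0.976, 0.001], [0.976, -0.216, 0.0], [0.0, 0.001, -1.0]]
ft_force: [0.1, -0.2, 4.2]
gripper_width: 0.0252
```

```bash
python3 - <<'E'
from dw import *
look("7",("scene","top"));tops("7","scene");tops("7","top")
E
```

```text
t 19.0 tcp in tray [77.6 -0.1] 70.6 [ 0.1 -0.2  4.2]
scene bar (array([76.6, -1. ]), array([162.5,  43.6]), 89.9) y [-82.2 -79.3  79.5  80.3] x [57.6 97.8] z(y):  [(-70, 57.8), (-45, 57.4), (45, 57.5), (70, 57.2)]
top bar (array([77.2, -5.9]), array([149.5,  40.3]), 89.7) y [-80.7 -80.3  61.8  69. ] x [57.5 96.8] z(y):  [(-70, 58.2), (-45, 58.4), (45, 56.2), (70, 56.0)]
scene y -40 [(-66, 21, 23), (-55.5, 15, 25), (-33.5, 18, 21), (-22.5, 19, 22), (-11.5, 19, 21), (43.5, -750, -746), (54.5, -750, -747), (65.5, -748, -744), (80, -745, 23)]
scene y -20 [(-66, 21, 24), (-55.5, 14, 24), (-33.5, 20, 22), (-22.5, 20, 24), (-11.5, 19, 23), (-0.5, 20, 22), (10.5, 15, 23), (43.5, -749, -744), (54.5, -752, -745), (65.5, -747, -742), (80, 19, 22)]
scene y 0 [(-66, 21, 23), (-55.5, 14, 24), (-33.5, 19, 23), (-22.5, 20, 23), (-11.5, 19, 22), (-0.5, 19, 21), (10.5, 15, 25), (32.5, -752, -750), (43.5, -751, -745), (54.5, -752, -747), (65.5, -752, -745), (80, -746, 24)]
scene y 20 [(-66, 20, 23), (-55.5, 17, 22), (-33.5, 20, 24), (-22.5, 19, 21), (-11.5, 20, 23), (-0.5, 20, 22), (10.5, 15, 24), (32.5, -752, -749), (43.5, -750, -745), (54.5, -749, -748), (65.5, -750, -746), (80, 18, 22)]
scene y 40 [(-66, 21, 24), (-55.5, 18, 22), (-33.5, 20, 23), (-22.5, 20, 23), (-11.5, 20, 25), (-0.5, 19, 23), (10.5, 18, 23), (21.5, -758, -756), (32.5, -752, -749), (43.5, -748, -746), (54.5, -750, -747), (65.5, -750, -746), (80, -745, 22)]
top y -40 []
top y -20 []
top y 0 []
top y 20 []
top y 40 []
```

Drag stayed low to the end and the bar is square at x ≈ 77. I'll ease the press, open the gripper and lift off.

Emit:
{"fn": "send_rows", "kwargs": {"increments": [[0,0,-0.0002,0],[0,0,-0.0003,0],[0,0,-0.0003,0]]}}

```text
time: 19.4
eef_pos: [0.6393, 0.0995, 0.0706]
tool_rot: [[0.216, 0.976, -0.0], [0.976, -0.216, -0.0], [-0.0, -0.0, -1.0]]
ft_force: [0.3, -0.2, -0.2]
gripper_width: 0.0256
```

Emit:
{"fn": "send_rows", "kwargs": {"increments": [[0,0,0,0],[0,0,0,0],[0,0,0,0],[0,0,0,0],[0,0,0,0]], "claw": 1}}

```text
time: 19.9
eef_pos: [0.6393, 0.0995, 0.0708]
tool_rot: [[0.216, 0.976, -0.0], [0.976, -0.216, 0.0], [-0.0, -0.0, -1.0]]
ft_force: [0.0, -0.5, 0.3]
gripper_width: 0.0849
```

Emit:
{"fn": "send_rows", "kwargs": {"increments": [[0,0,0,0],[0,0,0,0],[0,0,0,0]]}}

```text
time: 20.2
eef_pos: [0.6394, 0.0995, 0.0708]
tool_rot: [[0.216, 0.976, 0.0], [0.976, -0.216, -0.0], [0.0, 0.0, -1.0]]
ft_force: [-0.4, 0.3, 0.3]
gripper_width: 0.0856
```

Emit:
{"fn": "send_rows", "kwargs": {"increments": [[0,0,-0.01,0],[0,0,-0.035,0],[0,0,-0.07,0],[0,0,-0.11,0],[0,0,-0.15,0]]}}

```text
time: 20.7
eef_pos: [0.6391, 0.0995, 0.2229]
tool_rot: [[0.216, 0.976, -0.0], [0.976, -0.216, 0.0], [-0.0, -0.0, -1.0]]
ft_force: [0.7, 0.1, 0.5]
gripper_width: 0.0854
```

Emit:
{"fn": "send_rows", "kwargs": {"increments": [[-0.01,-0.01,0,0],[-0.05,-0.04,0,0],[-0.09,-0.07,0,0],[-0.13,-0.1,0,0],[-0.17,-0.13,0,0]]}}

```text
time: 21.2
eef_pos: [0.4742, -0.0392, 0.2216]
tool_rot: [[0.216, 0.976, 0.001], [0.976, -0.216, -0.0], [-0.0, 0.001, -1.0]]
ft_force: [0.7, -0.8, 0.8]
gripper_width: 0.0854
```

Emit:
{"fn": "send_rows", "kwargs": {"increments": [[-0.03,-0.03,0,0],[-0.06,-0.06,0,0],[-0.09,-0.09,0,0],[-0.1,-0.1,0,0],[-0.1,-0.1,0,0]]}}

```text
time: 21.7
eef_pos: [0.3553, -0.115, 0.2215]
tool_rot: [[0.219, 0.976, 0.001], [0.976, -0.219, -0.0], [-0.0, 0.001, -1.0]]
ft_force: [0.7, 0.1, -0.1]
gripper_width: 0.0854
```

```bash
python3 - <<'E'
from dw import *
o=env.observe();print(o["time"],o["eef_pos"])
for c in("scene","top"):
    im,d=env.read_camera(c);np.save(f"pics/{c}8.npy",d);cv2.imwrite(f"pics/{c}8.png",im)
    P,u,v=world(c,d);L=P.copy();L[:,:2]=(P[:,:2]-C)@R
    k=(abs(L[:,0]-.077)<.035)&(abs(L[:,1])<.11)&(abs(L[:,2]-.0575)<.005);Q=L[k];print(c,"bar",rect(Q),[round(float(np.median(Q[abs(Q[:,1]-y)<.012,2]))*1000,1) for y in(-.07,-.04,.04,.07)])
    k=(abs(L[:,0]-.077)<.035)&(abs(L[:,1])<.05)&(abs(L[:,2]-.118)<.008);print("handle top",rect(L[k]),np.median(L[k,2]))
tops("8","scene");tops("8","top")
a=cv2.imread("pics/scene8.png")[170:300,290:430];b=cv2.imread("pics/top8.png")[175:285,175:265]
a=cv2.resize(a,(467,433),interpolation=3);b=cv2.resize(b,(330,403),interpolation=3)
o=np.zeros((433,797,3),np.uint8);o[:,:467]=a;o[:403,467:]=b;cv2.imwrite("pics/g.png",o)
E
```

```text
21.7 [ 0.35532285 -0.11501078  0.22147123]
scene bar (array([76.6, -1.2]), array([164.4,  43.9]), 89.7) [57.1, 57.4, 57.3, 56.9]
handle top (array([75.6,  0.1]), array([27.4, 29.4]), 88.2) 0.11670733842067493
top bar (array([79.8, -0.8]), array([ 47.8, 160.8]), 0.0) [58.2, 57.4, 57.7, 57.1]
handle top (array([77.1, -0.5]), array([26.6, 26.6]), 88.5) 0.11777033922623159
scene y -40 [(-66, 20, 23), (-55.5, 18, 22), (-33.5, 20, 23), (-22.5, 20, 21), (-11.5, 20, 23), (43.5, -749, -745), (54.5, -751, -747), (65.5, -752, -747), (80, 18, 22)]
scene y -20 [(-66, 22, 23), (-55.5, 17, 25), (-33.5, 19, 23), (-22.5, 19, 23), (-11.5, 20, 24), (-0.5, 18, 22), (10.5, 14, 23), (43.5, -749, -747), (54.5, -751, -744), (65.5, -748, -745), (80, -364, 25)]
scene y 0 [(-66, 21, 24), (-55.5, 15, 22), (-33.5, 21, 22), (-22.5, 19, 22), (-11.5, 19, 21), (-0.5, 19, 22), (10.5, 15, 23), (32.5, -754, -750), (43.5, -750, -747), (54.5, -748, -745), (65.5, -750, -747), (80, 19, 24)]
scene y 20 [(-66, 20, 24), (-55.5, 17, 23), (-33.5, 21, 23), (-22.5, 19, 21), (-11.5, 20, 25), (-0.5, 19, 23), (10.5, 18, 23), (32.5, 
[... 627 characters left out ...]
-0.5, 21, 27), (10.5, 19, 26), (21.5, 6, 10), (32.5, 19, 23), (43.5, 9, 13), (54.5, 17, 27)]
top y 0 [(-66, 20, 26), (-55.5, 22, 26), (-44.5, 7, 12), (-33.5, 21, 25), (-22.5, 20, 25), (-11.5, 19, 28), (-0.5, 21, 25), (10.5, 18, 23), (21.5, 7, 12), (32.5, 19, 23), (43.5, 8, 14), (54.5, 17, 24)]
top y 20 [(-66, 22, 28), (-55.5, 21, 27), (-44.5, 7, 13), (-33.5, 20, 25), (-22.5, 22, 26), (-11.5, 20, 26), (-0.5, 18, 27), (10.5, 19, 26), (21.5, 8, 13), (32.5, 19, 27), (43.5, 7, 14), (54.5, 23, 29)]
top y 40 [(-66, 22, 25), (-55.5, 22, 29), (-44.5, 5, 13), (-33.5, 18, 24), (-22.5, 19, 22), (-11.5, 20, 27), (-0.5, 19, 25), (10.5, 18, 25), (21.5, 3, 11), (32.5, 19, 27), (43.5, 8, 13), (54.5, 18, 26)]
```

View pics/g.png

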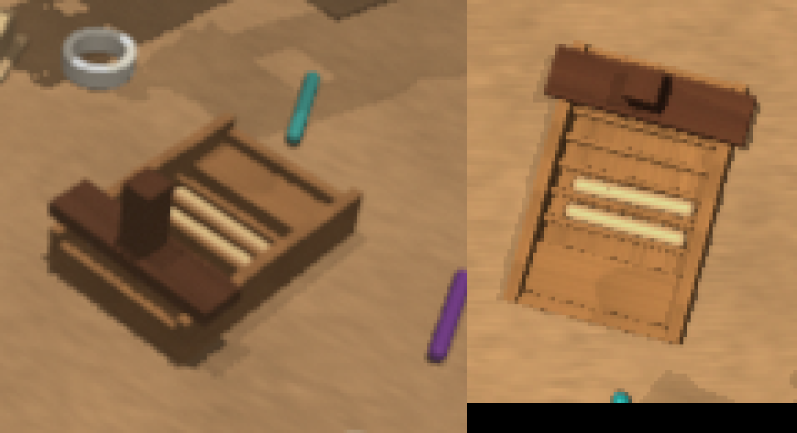

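```bash
python3 -c "
from cell import env
print(env.close_job())"
```

```text
the job is handed in; nothing more can be done
None
```

The rake is lying across both rims near the far end wall, the comb is complete, and I handed the job in at about 22 s.

- **Comb:** I took the rake off its rest by its handle and set it on the rims at about x = -81 mm. I found the rims by feel and combed at 20 mm/s to x = 77 mm. The press readings taken every few millimetres were about 3–12 N, following a rim hump of about 3 mm. Sideways drag peaked at about 5 N once, with no catch, so I never had to back off.
- **Rake at the end:** Cameras put its centre at x = 77 mm (within about 1.5 mm) and within about 1 mm sideways. It is square within the 1–2° the depth fits scatter. The bar is level, its top at about 57.4 mm, which puts its underside on the rims. The gripper is well clear of it.
- **Dowels:** Two are visibly seated, in the grooves at -22.5 and -0.5 mm, with tops at about 20 mm. The third was seen in the 65.5 mm groove, its top at about 18 mm, just before the bar passed over it. The rake now hides it, so my final pictures could not confirm it. The low drag as the bar passed over fits it being seated.
- **Other things on the table:** I steered clear of them all. The last crop showed the tape and the turquoise and purple look-alikes in place. I made no separate final check on the rest.

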